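# Clamp a vee block and lock it in an L-slot fixture

## Robot

A 6-joint arm with a two-finger parallel gripper is mounted at the origin on a cart in front of the work surface, level with it; the furniture and walls round the work are solid. World frame = base frame: x ahead of the robot, y to its left, z up, the work surface at z = 0. Lengths are in m, angles in degrees, forces in N, time in s.
With the tool pointing down it reaches from about 0.2 to 0.875 m from the base axis. Payload 3.4 kg.
Tool frame: the origin (TCP) lies at the very end of the fingers, on their centre line; the grasp point (between the pads) lies 19 mm behind it (robot.grasp_offset is the distance from the TCP to the grasp point, in m); y points along the fingers, z is the direction in which the jaws open and shut, and the axes are right-handed (so a half turn about y gives the same grasp; the last joint's range is limited). The gripper opens to 94 mm and grips with 3 to 60 N. Pads are 16 mm wide; open, the fingers measure 119 mm over their backs; the gripper's body (75 mm by 177 mm) begins 78 mm behind the grasp point.
Start: joints at [62.166, 15.808, 86.224, -0, 77.962, -6.933], TCP at [0.205, 0.537, 0.171] pointing down, gripper open.
Joint ranges: [-165.64, 165.64], [-43.16, 119.46], [12.63, 154.43], [-67.54, 247.53], [6.08, 155.33], [-154.97, 154.97]. Speed limits (degrees/s): [147.25, 147.25, 180, 180, 180, 180].

## Interface

Orientations are given as [roll, pitch, yaw] about the fixed x, y, z axes, in that order (R = Rz(yaw) Ry(pitch) Rx(roll)).
In Python, from plant import sensors, capture, get_calibration, finish_job, robot gives the robot as it stands.
- The arm moves only by the tool jog_arm, never from a script. Its argument "plan" is one flat list of numbers, 7 for each row, row after row: the finger opening in mm, from 0 to 94, then the shift along the tool's x, y, z in mm, then the turn, a rotation vector about the tool's x, y, z in degrees. A call has 1 to 5 rows; each row shifts and turns the pose as measured when the row begins, along the tool's axes as they then stand; what a row does not reach is not made up. A row lasts 1/10 s, in which the tool goes at most 50 mm and 8.59 degrees, less where a joint would pass 70% of its speed; a pose out of reach is approached as far as the arm can. A call is refused whole if a number of a shift passes 50 or a number of a turn 8.59, either way. A call with a gripper value outside its range is refused whole. The fingers move at their own pace and stop on an object; "grip_force" is the grip in N (left out, the last holds). Time passes only in rows, so rows that do not move let the fingers close. It gives the time, the measured TCP pose, the force and the opening at its end, in the units of the state.
- sensors.state(): the state, without advancing time (a new reading comes with each control period).
- capture(name): name is "scene" or "side" or "wrist"; returns (picture, depth): 400x640x3 uint8, red, green, blue; 400x640 float32, m along the optical axis (not along the pixel's ray), 0 where there is no reading.
- get_calibration(name): a dict with "fx", "fy", "cx", "cy" (pixels), "R" (3x3) and "t" (3): a world point X has camera coordinates R X + t; the wrist camera has in their place "mount" (4x4, takes a point from camera to tool coordinates, whose origin is the TCP and whose axes are the tool frame's). Camera axes: x right, y down, z forward; pixel columns grow to the right and rows downward; lengths in m; the calibration is good to about 2 mm. A picture is of the moment at which its call begins: read the wrist's pose just before it. get_calibration takes no time and is no camera call.
- finish_job(): hands the job in, once; it reports no verdict.
The state is a dict: "time_s": time; "q": joint angles; "qd": joint speeds; "joint_torque": joint torques, N m; "position": TCP position; "eef_rot": TCP orientation; "ft_force": force on the tool from outside, world axes, zero at the start; "moment": the same for the moment, N m; "finger_gap": finger opening in m.
Only numpy, scipy, OpenCV 4.12 (cv2) and the standard library are available. Lean on these libraries where they do the work, as an engineer would, in place of code of your own. Each camera call takes 0.05 s, during which the arm holds its last target. There are 200 camera calls.

## Task

Clamp the vee block in the inspection fixture: push the round steel gate pin all the way along the long leg of its L-shaped slot, so that the push bar slides the vee block up to the end stop, then push the pin sideways to the end of the short leg, where it stays locked. The pin is only pushed, never lifted out of its slot; do not touch the vee block with the robot and leave the things around the fixture where they are.

Things in the scene. Friction and masses are not known exactly. Their poses are not given: they have to be found in the camera images.
- fixture: Fixed fixture: plain grey plate, top 28 mm above the desk. Origin on the desk, z up, x along the slot's long leg to the end stop, y left. It spans x -135 to 85, y -65 to 65 mm. Its top has an L-slot 14 mm wide, 20 mm deep. Beyond the push bar: dark bridge (x 9 to 15, y -22 to 22, top at 49 mm), two rails 12 mm high beside the vee block, dark end stop (face at x 68.5 mm, 84 mm wide, 30 mm high)
- slot_start (a point): Near end of the slot's long leg: the pin's axis there, at (-95, 20) mm in the fixture's frame, at the height of the plate's top (28 mm above the desk). The inner corner of the L is bevelled by 4 mm. The plate is bare round the slot, back to its near edge and out to both sides
- slot_corner (a point): Corner of the L, at (-25, 20) mm in the fixture's frame: the pin's axis when it has gone all the way along the long leg; at the height of the plate's top
- slot_end (a point): End of the short leg, at (-25, -20) mm in the fixture's frame, so 40 mm to the right of the corner: the pin's axis when locked; at the height of the plate's top
- gate_pin_centre (a point): Centre of the loose gate pin's polished, slippery steel drum, 40 mm in diameter, 22 mm high, dark grooves, a 3.5 mm button on top; it slides on the plate (this point 11 mm above the plate). It starts 0 to 15 mm along the long leg. Pushed at the drum's side it slides with 1 N (5 to 12 N with push bar and block), stays where it is left, and stops dead at the end walls of the slot
- gate_pin: The same gate pin, about 0.3 kg: under the drum a 12 mm pin, 18 mm long, runs in the slot with 1 mm of play each side. Origin at this pin's lower tip, 10 mm above the desk when the drum rests on the plate
- push_bar (a joint): Travel in m of the steel push bar along the fixture's x: 0 to 0.003 at the start, about 0.014 when the pin is at the corner; it has about 1.5 N of friction, no spring, and stays where it is left
- push_bar_rear (a point): Middle of the push bar's rear face, which the drum meets: a crossbar 84 mm wide (along y), 12 mm thick, from 29 to 45 mm above the desk; a 24 mm wide tongue carries the pad that pushes the vee block, 34 mm ahead of this face
- vee_block_centre (a point): Centre of the steel vee block, 38 mm along the fixture's x, 62 mm along y, 42 mm high, loose between the nest rails on the plate; seated, this point is at x = 47 to 49 mm in the fixture's frame
- vee_block: The same vee block; origin at the centre of its underside
- ring_gauge: Bystander: steel ring gauge, 47 mm in diameter, 18 mm high, lying on the desk left of the fixture; origin at the centre of its underside
- tub_round: Bystander: round plastic tub, 58 mm in diameter, 47 mm high, left of the fixture; origin at the centre of its underside
- bolt_m8: Bystander: socket screw 12 mm in diameter standing 38 mm high on its head, right of the fixture; origin at the centre of its underside
Mind the look-alikes: they are no part of the job. Leave any blue look-alike of the gate_pin alone.

How it is judged (in metres and radians):
On the way, in this order (a step that is already met when the one before it is completed fails the run):
1. the pin is at the corner end of the long leg (x of gate_pin_centre in the frame of fixture above -0.029 m and y of gate_pin_centre in the frame of fixture above -0.005 m), for 0.1 s.
2. the pin is at the end of the short leg and the vee block is up to the end stop (y of gate_pin_centre in the frame of fixture below -0.015 m and x of gate_pin_centre in the frame of fixture above -0.029 m and z of gate_pin_centre in the frame of fixture below 0.0425 m and x of vee_block_centre in the frame of fixture above 0.0455 m), for 0.1 s.
At the end, for the whole second after the job is handed in: The gate pin stands upright in the short leg, within 5 mm of its end and resting on the plate (less than 3.5 mm above it), the vee block's front is within 4 mm of the end stop, and both are at rest (all of step 2 and angle between gate_pin_centre's own z axis and vertical below 0.1 rad and linear speed of each of gate_pin, vee_block below 0.01 m/s); the robot touches nothing.
It fails at once if the gate pin is lifted (over 6 mm) or tipped over 0.35 rad (z of gate_pin in the frame of fixture above 0.016 m or angle between gate_pin_centre's own z axis and vertical above 0.35 rad).
It fails at once if the robot touches the vee block (contact force between any of the arm, the fingers and vee_block above 0.5 N).
It fails at once if the vee block is lifted out of its nest (z of vee_block in the frame of fixture above 0.036 m).
It fails at once if a bystander is moved more than 15 mm (distance of any of ring_gauge, tub_round, bolt_m8 from where it was at the start of the episode above 0.015 m).
It also fails if it takes over 40 s, if anything falls off the work surface, if the arm or the gripper's body presses on something with over 40 N, if the wrist force passes 120 N, or if a joint passes its speed limit or range.

## Working session

There is one attempt and no reset: what is moved stays moved. The work goes in short steps, Python scripts to look and compute and a tool call to move; the robot and the scene stay as the last step left them, time stands still between calls to the robot, and variables do not carry over. Pictures are saved under pics/ and viewed, about 8 in all and at most 12, crops included, and the job is handed in when it is done.

Besides the shell and the picture viewer there is one more tool, called in YAML: its name, and indented under it one key for each argument. jog_arm: Moves the arm, as the interface text tells. Its arguments: {"type":"object","properties":{"plan":{"type":"array"},"grip_force":{"type":"number"}},"required":["plan"]}

```bash
mkdir -p pics; ls
cat > h.py <<'E'
import numpy as np, cv2
from plant import sensors, capture, get_calibration, robot
def snap(name, tag):
    im,d=capture(name); np.savez(f'pics/{tag}.npz',im=im,d=d); cv2.imwrite(f'pics/{tag}.png',im[:,:,::-1]); return im,d
def load(tag): z=np.load(f'pics/{tag}.npz'); return z['im'],z['d']
def world(name,d,u,v):
    c=get_calibration(name); z=d[v,u]
    p=np.stack([(u-c['cx'])/c['fx']*z,(v-c['cy'])/c['fy']*z,z],-1)
    return (p-np.array(c['t']))@np.array(c['R'])
def proj(name,X):
    c=get_calibration(name); p=np.asarray(X)@np.array(c['R']).T+np.array(c['t'])
    return np.stack([c['fx']*p[...,0]/p[...,2]+c['cx'],c['fy']*p[...,1]/p[...,2]+c['cy']],-1)
E
python3 - <<'E'
from h import *
snap('scene','scene0'); snap('side','side0')
print(sensors.state())
E
```

```text
pics
{'time_s': 0.1, 'q': array([ 6.21643911e+01,  1.58422599e+01,  8.62855667e+01, -9.88265116e-04,
        7.79626164e+01, -6.93033477e+00]), 'qd': array([ 0.01080613, -0.02562024, -0.16141068,  0.09847984,  0.00714189,
       -0.0216775 ]), 'joint_torque': array([ 2.69888398e-03, -4.05453765e+01, -2.37779832e+01,  7.03031151e-02,
        2.98773777e-02, -2.16176022e-05]), 'position': array([0.20490381, 0.53666296, 0.17032529]), 'eef_rot': array([-9.00898988e+01,  9.95392122e-03, -2.09050750e+01]), 'ft_force': array([-0.0959628 ,  0.6689626 , -0.96780413]), 'moment': array([-0.00607749, -0.02669919, -0.00115317]), 'finger_gap': 0.0944167280689644}
```

View pics/scene0.png

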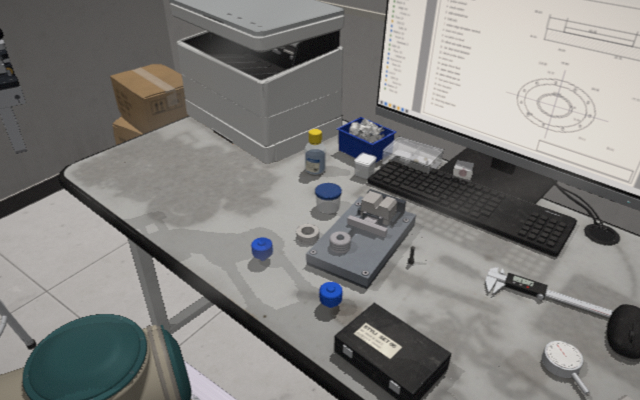

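View pics/side0.png

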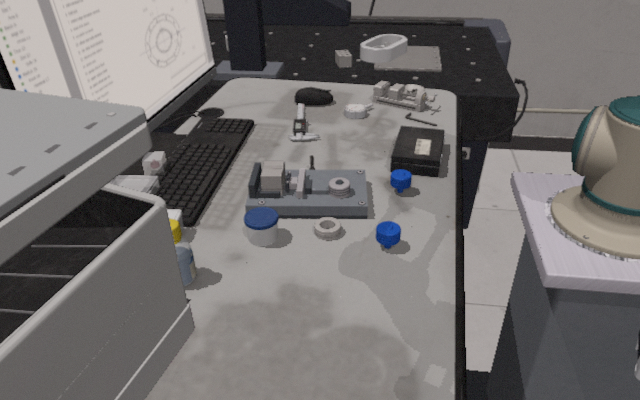

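The steel drum on the plate, at scene (340,239) and side (340,186), is the gate pin. The blue knobs at scene (262,248) and (331,294) are look-alikes, and the ring gauge is at scene (308,233). Next I fit the plate and confirm this in a crop.

```bash
cat > fit.py <<'E'
from h import *
allp=[]
for cam,tag in (('scene','scene0'),('side','side0')):
    im,d=load(tag); v,u=np.mgrid[0:400,0:640]; v=v.ravel();u=u.ravel()
    P=world(cam,d,u,v); ok=(d[v,u]>0)
    a,b=((340,239) if cam=='scene' else (340,186))
    c0=world(cam,d,np.array([a]),np.array([b]))[0]; print(cam,'drum px',c0)
    near=ok&(np.linalg.norm(P[:,:2]-c0[:2],axis=1)<.25)
    desk=near&(abs(P[:,2])<.012); print('desk z',np.median(P[desk,2]))
    pl=near&(abs(P[:,2]-np.median(P[desk,2])-.028)<.005)
    m=pl.reshape(400,640).astype(np.uint8); n,l,s,_=cv2.connectedComponentsWithStats(m)
    k=1+np.argmax(s[1:,4]); sel=(l.ravel()==k)
    print(s[k], cv2.minAreaRect((P[sel,:2]*1000).astype(np.float32)), np.median(P[sel,2]))
    hi=near&(P[:,2]>.034)&(P[:,2]<.085)&(np.linalg.norm(P[:,:2]-c0[:2],axis=1)<.2)
    dr=near&(abs(P[:,2]-.050)<.004)&(np.linalg.norm(P[:,:2]-c0[:2],axis=1)<.035)
    print('drum top', cv2.minEnclosingCircle((P[dr,:2]*1000).astype(np.float32)), P[dr].mean(0))
im,_=load('scene0'); A=cv2.resize(im[180:300,240:430],None,fx=4,fy=4,interpolation=cv2.INTER_CUBIC); cv2.imwrite('pics/crop1.png',A[:,:,::-1])
E
python3 fit.py
```

```text
scene drum px [0.48519229 0.0041098  0.05055328]
desk z -0.0002782568025687462
[ 306  197  110   83 3298] ((549.4301147460938, -5.445030212402344), (223.39022827148438, 132.32139587402344), 5.905213832855225) 0.027837889750310728
drum top ((488.453125, 7.744505405426025), 21.022335052490234) [0.48663183 0.00663309 0.04976207]
side drum px [0.48677146 0.01952691 0.05137477]
desk z 0.0015065145340152093
[ 245  169  123   40 2821] ((551.9607543945312, -7.976661682128906), (220.4461212158203, 136.5491943359375), 6.339426040649414) 0.029621743399131317
drum top ((489.501953125, 7.210780143737793), 20.864206314086914) [0.48992297 0.01129375 0.05084311]
```

View pics/crop1.png

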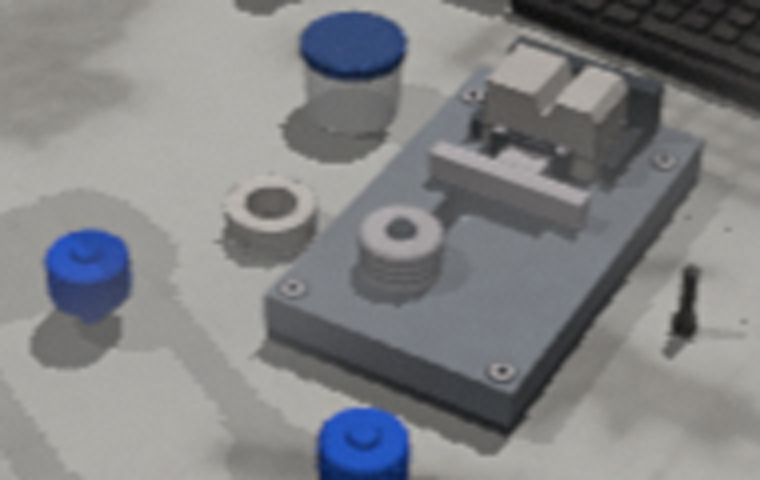

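The crop confirms it: the grey, grooved drum at crop (402,250) stands on the plate behind the push bar, and the two blue knobs are off the plate. Both cameras agree: fixture yaw is about 6.0°, origin about (0.575,-0.0035), and the drum sits at about (-84,20) mm in the fixture frame. I'll close the fingers, turn and cross over high.

jog_arm:
  plan: [0,32,0,-32,0,-6.7,0,0,27,0,-36,0,-6.7,0,0,21,0,-40,0,-6.7,0,0,15,0,-42,0,-6.7,0,0,14,0,-43,0,0,0]
  grip_force: 20

```text
time_s: 0.6
position: [0.291, 0.3266, 0.167]
eef_rot: [-90.1, 0.2, 7.6]
ft_force: [0.8, 0.1, 0.3]
finger_gap: 0.0572
```

jog_arm:
  plan: [0,15,0,-42,0,1,0,0,15,0,-42,0,0,0,0,15,0,-42,0,0,0,0,15,0,-42,0,0,0,0,15,0,-42,0,0,0]

```text
time_s: 1.1
position: [0.391, 0.1181, 0.1665]
eef_rot: [-90.1, 0.2, 6.7]
ft_force: [1.4, 0.7, 0.7]
finger_gap: 0.0174
```

jog_arm:
  plan: [0,15,0,-42,0,0,0,0,15,0,-42,0,0,0,0,15,0,-35,0,0,0,0,0,0,0,0,0,0]

```text
time_s: 1.5
position: [0.4526, -0.0047, 0.1658]
eef_rot: [-90.2, 0.2, 6.3]
ft_force: [-0.5, 0.6, -0.6]
finger_gap: 0.0006
```

jog_arm:
  plan: [0,-6,0,8,0,0,0,0,0,40,0,0,0,0,0,0,40,0,0,0,0,0,0,0,0,0,0,0]

```text
time_s: 1.9
position: [0.4426, 0.0061, 0.0844]
eef_rot: [-90.1, 0.2, 6.3]
ft_force: [-0.8, 0.0, 0.2]
finger_gap: 0.0005
```

jog_arm:
  plan: [0,2,30,-3,0,0,0,0,0,16,0,0,0,0,0,0,3,0,0,0,0,0,0,0,0,0,0,0]

```text
time_s: 2.3
position: [0.4448, 0.0082, 0.039]
eef_rot: [-90.0, -0.1, 6.6]
ft_force: [-0.5, -0.6, 0.3]
finger_gap: 0.0007
```

Run:
```python
from h import *
print(sensors.state()['position'],sensors.state()['ft_force'])
im,_=snap('side','side1'); im2,_=snap('scene','scene1')
A=np.vstack([cv2.resize(im[145:235,235:425],None,fx=3.4,fy=3.4),cv2.resize(im2[190:270,290:480],None,fx=3.4,fy=3.4)])
cv2.imwrite('pics/c2.png',A[:,:,::-1])
```

```text
[0.44478898 0.00823972 0.03903063] [-0.52515456 -0.62276275  0.29609781]
```

View pics/c2.png

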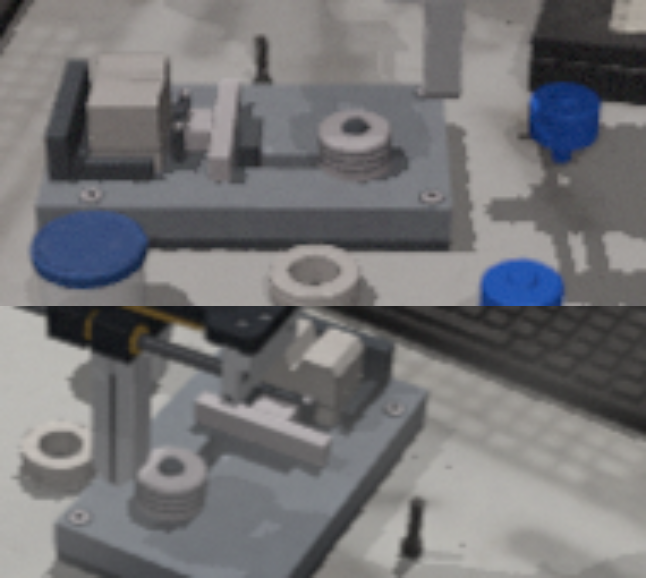

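Run:
```python
from h import *
p=sensors.state()['position']
for c,(x0,y0,f,dy) in {'side':(235,145,3.4,0),'scene':(290,190,3.4,306)}.items():
    q=proj(c,p); print(c,q,(q-[x0,y0])*f+[0,dy])
    f2=proj(c,np.array([p[0],p[1],.028])); print(' on plate',f2,(f2-[x0,y0])*f+[0,dy])
    im,d=load(c+'1')
    v,u=np.mgrid[int(q[1])-25:int(q[1])+6,int(q[0])-15:int(q[0])+16]; v=v.ravel();u=u.ravel()
    P=world(c,d,u,v); k=(d[v,u]>0)&(P[:,2]>.033)&(np.linalg.norm(P[:,:2]-p[:2],axis=1)<.06)
    for s in P[k][np.argsort(P[k][:,2])][::max(1,k.sum()//12)]: print(s.round(4))
```

```text
side [362.99790796 189.48183726] [435.19288707 151.23824667]
 on plate [362.82780733 194.77103448] [434.61454493 169.22151724]
[0.4708 0.0127 0.0332]
[0.4712 0.0103 0.0424]
[0.4729 0.0127 0.0503]
[0.4717 0.0067 0.0531]
[0.448  0.0154 0.0808]
[0.4532 0.0184 0.0843]
[0.4496 0.0196 0.0873]
[0.4462 0.0194 0.0894]
[0.448  0.0198 0.0915]
[0.4358 0.0189 0.0938]
[0.4431 0.0162 0.0959]
[0.4483 0.0171 0.0981]
scene [325.74898449 253.79468949] [121.54654727 522.90194426]
 on plate [325.71162199 258.50050889] [121.41951475 538.90173024]
[4.74e-01 3.00e-04 3.31e-02]
[0.4692 0.0085 0.0395]
[0.4716 0.0012 0.0465]
[0.4882 0.0178 0.0491]
[0.4716 0.0081 0.0503]
[0.496  0.0165 0.052 ]
[0.4332 0.0116 0.0788]
[ 0.4361 -0.0039  0.0847]
[0.4348 0.0195 0.09  ]
[ 0.4454 -0.0035  0.0943]
[0.4351 0.0064 0.0984]
[0.4351 0.0153 0.1031]
[ 0.4381 -0.0043  0.1106]
```

```bash
cat > tip.py <<'E'
from h import *
import sys
tag=sys.argv[1]
s=sensors.state(); p=s['position']; print(s['time_s'],p,s['ft_force'],s['q'])
for c in ('side','scene'):
    im,d=snap(c,c+tag); q=proj(c,p).astype(int)
    v,u=np.mgrid[max(0,q[1]-60):q[1]+10,q[0]-25:q[0]+26]; v=v.ravel();u=u.ravel()
    P=world(c,d,u,v); k=(d[v,u]>0)&(P[:,2]>.034)&(np.linalg.norm(P[:,:2]-p[:2],axis=1)<.025)
    P=P[k]; print(c,k.sum(),'tip z',np.sort(P[:,2])[:6].round(4),'x',np.percentile(P[:,0],[2,50,98]).round(4),'y',np.percentile(P[:,1],[2,50,98]).round(4))
E
python3 tip.py 2
```

```text
2.4 [0.44566634 0.0078373  0.03953841] [-0.05212968 -1.14950063  0.55004579] [-7.91582593e+00  1.16342139e+01  1.13049408e+02 -4.29256975e-02
  5.51207459e+01 -1.04523473e+02]
side 331 tip z [0.0742 0.0754 0.0756 0.0757 0.0758 0.076 ] x [0.4352 0.4447 0.4545] y [0.0089 0.0188 0.0223]
scene 661 tip z [0.0349 0.0352 0.0374 0.0383 0.0391 0.0394] x [0.4325 0.4364 0.4692] y [-0.0143  0.0023  0.0186]
```

Run:
```python
from h import *
snap('wrist','w0'); c=get_calibration('wrist'); print(c)
M=np.array(c['mount']); 
for X in ([0,0,0],[0,-.035,0]):
    x=np.linalg.inv(M)@np.r_[X,1]; print(x, c['fx']*x[0]/x[2]+c['cx'],c['fy']*x[1]/x[2]+c['cy'])
```

```text
{'fx': 336.1024314878752, 'fy': 336.1024314878752, 'cx': 322.26385889851935, 'cy': 197.94826573868167, 'mount': array([[-4.89498738e-04,  9.59347888e-01,  2.82225779e-01,
        -8.17572430e-02],
       [-1.21540607e-03, -2.82226176e-01,  9.59347126e-01,
        -2.13220342e-01],
       [ 9.99999142e-01,  1.26580282e-04,  1.30414660e-03,
         5.40162681e-04],
       [ 0.00000000e+00,  0.00000000e+00,  0.00000000e+00,
         1.00000000e+00]])}
[-8.39331582e-04  1.82572084e-02  2.27625620e-01  1.00000000e+00] 321.02453712888746 224.90609295145435
[-7.96792370e-04  2.81351245e-02  1.94048470e-01  1.00000000e+00] 320.8837714765634 246.67982104833652
```

View pics/w0.png

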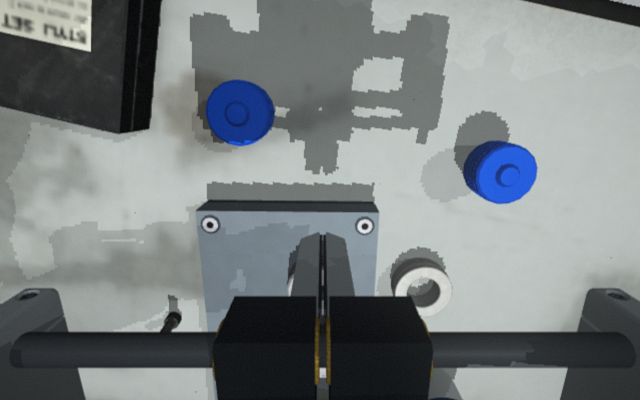

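All three cameras show the fingertips about 35 mm above the reported TCP: side tip z is about 0.074 m, and the wrist tip at (322,233) fits a 35 mm shortening. The camera views and the stated tool geometry disagree, so I'll go down in small steps and watch the force.

jog_arm:
  plan: [0,0,4,-5,0,0,0,0,0,4,0,0,0,0,0,0,0,0,0,0,0]

```text
time_s: 2.85
position: [0.4472, 0.0016, 0.0317]
eef_rot: [-90.1, -0.3, 6.6]
ft_force: [0.8, 0.2, -0.4]
finger_gap: 0.0003
```

jog_arm:
  plan: [0,0,4,0,0,0,0,0,0,0,0,0,0,0]

```text
time_s: 3.05
position: [0.4471, 0.0014, 0.0272]
eef_rot: [-90.1, -0.3, 6.5]
ft_force: [0.3, 0.0, -1.0]
finger_gap: 0.0
```

jog_arm:
  plan: [0,0,3,0,0,0,0,0,0,0,0,0,0,0]

```text
time_s: 3.25
position: [0.447, 0.0014, 0.0237]
eef_rot: [-90.1, -0.2, 6.5]
ft_force: [-0.2, -0.2, -0.3]
finger_gap: 0.0004
```

There's no contact with the TCP 4 mm below the plate's top, so the cameras are right. I'll continue until the real tip is about 8 mm above the plate.

jog_arm:
  plan: [0,0,8,0,0,0,0,0,0,8,0,0,0,0,0,0,4,0,0,0,0,0,0,0,0,0,0,0]

```text
time_s: 3.65
position: [0.4468, 0.0015, 0.0017]
eef_rot: [-90.1, -0.2, 6.5]
ft_force: [0.5, -0.1, -0.8]
finger_gap: 0.0005
```

```bash
python3 tip.py 3
python3 - <<'E'
from h import *
im,_=load('side3'); im2,_=load('scene3')
A=np.vstack([cv2.resize(im[145:235,235:425],None,fx=3.4,fy=3.4),cv2.resize(im2[190:270,290:480],None,fx=3.4,fy=3.4)])
cv2.imwrite('pics/c3.png',A[:,:,::-1])
E
```

```text
3.65 [0.44681705 0.00145479 0.001665  ] [ 0.52930001 -0.0590509  -0.78264689] [-8.71027247e+00  1.46298561e+01  1.15926500e+02 -5.28988766e-02
  4.92100241e+01 -1.05209369e+02]
side 280 tip z [0.0411 0.0421 0.0425 0.0433 0.0434 0.0436] x [0.4362 0.446  0.4563] y [-0.0008  0.0126  0.0157]
scene 614 tip z [0.0346 0.0368 0.0369 0.0377 0.0385 0.0386] x [0.4286 0.4373 0.4562] y [-0.0203 -0.0037  0.0127]
```

View pics/c3.png

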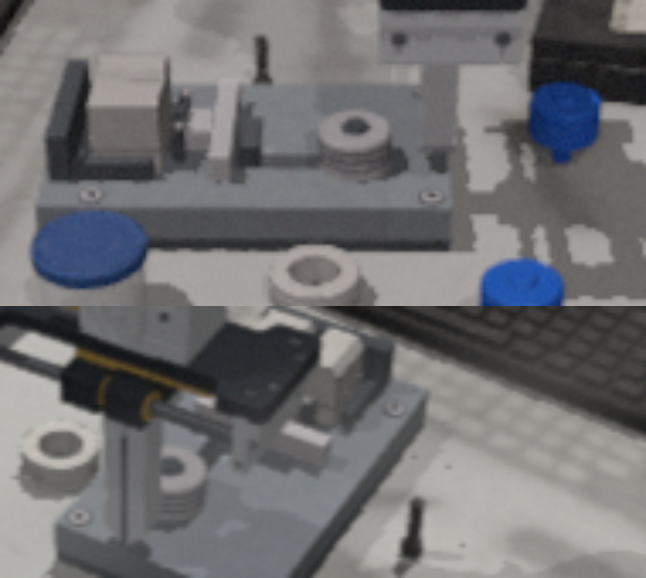

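The tip is now at side crop (440,145), just above the plate behind the drum, with carriage bottom well clear. I start pushing along +x.

jog_arm:
  plan: [0,5,3,1,0,0.3,0,0,8,0,0,0,0,0,0,8,0,0,0,0,0,0,8,0,0,0,0,0,0,8,0,0,0,0,0]

```text
time_s: 4.25
position: [0.4861, 0.0069, -0.0005]
eef_rot: [-90.1, -0.2, 6.2]
ft_force: [-0.1, -0.5, -0.1]
finger_gap: 0.0004
```

jog_arm:
  plan: [0,8,0,0,0,0,0,0,8,0,0,0,0,0,0,0,0,0,0,0,0]

```text
time_s: 4.55
position: [0.5059, 0.0088, -0.0004]
eef_rot: [-90.1, -0.4, 6.2]
ft_force: [-0.2, 0.9, 0.0]
finger_gap: 0.0003
```

Run:
```python
from h import *
im,_=snap('side','side4'); im2,_=snap('scene','scene4')
A=np.vstack([cv2.resize(im[145:235,235:425],None,fx=3.4,fy=3.4),cv2.resize(im2[190:270,290:480],None,fx=3.4,fy=3.4)])
cv2.imwrite('pics/c4.png',A[:,:,::-1])
```

```text
(no output)
```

View pics/c4.png

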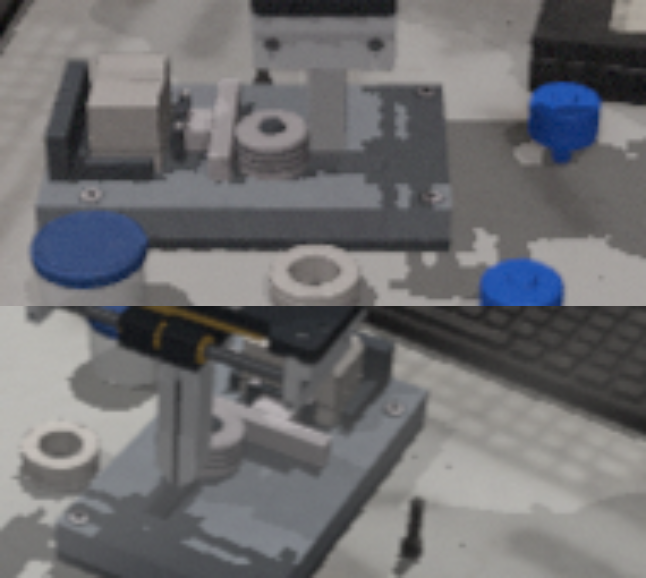

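The drum, at side crop (272,145), has reached the push bar and stands upright. I keep pushing in smaller steps until it stops at the corner.

jog_arm:
  plan: [0,6,0,0,0,0,0,0,6,0,0,0,0,0]

```text
time_s: 4.85
position: [0.5128, 0.0103, -0.0009]
eef_rot: [-90.1, 0.1, 6.2]
ft_force: [-5.1, -0.3, 1.7]
finger_gap: 0.0007
```

jog_arm:
  plan: [0,5,0,0,0,0,0,0,5,0,0,0,0,0]

```text
time_s: 5.05
position: [0.5174, 0.0114, -0.0017]
eef_rot: [-90.0, 0.7, 6.3]
ft_force: [-5.3, -1.7, 2.6]
finger_gap: 0.0004
```

jog_arm:
  plan: [0,4,0,0,0,0,0,0,4,0,0,0,0,0]

```text
time_s: 5.25
position: [0.5201, 0.0121, -0.0027]
eef_rot: [-90.0, 1.4, 6.3]
ft_force: [-5.8, -1.0, 2.2]
finger_gap: 0.0005
```

jog_arm:
  plan: [0,5,-2,0,0,0,-1.2,0,6,-1,0,0,0,-0.5]

```text
time_s: 5.45
position: [0.5214, 0.0133, -0.0022]
eef_rot: [-89.9, 0.8, 6.4]
ft_force: [-11.2, -2.6, 5.0]
finger_gap: 0.0004
```

jog_arm:
  plan: [0,6,0,0,0,0,-0.3,0,6,0,0,0,0,0]

```text
time_s: 5.65
position: [0.5203, 0.0143, -0.0043]
eef_rot: [-89.7, 1.9, 6.5]
ft_force: [-10.5, -2.1, 5.7]
finger_gap: 0.0007
```

It has stalled at about 11 N. I check where the drum and vee block are.

```bash
cat > meas.py <<'E'
from h import *
import sys
tag=sys.argv[1]; th=np.radians(6.1); O=np.array([.575,-.0035]); Rf=np.array([[np.cos(th),np.sin(th)],[-np.sin(th),np.cos(th)]])
s=sensors.state(); print('tcp fix',(Rf@(s['position'][:2]-O)*1000).round(1),s['position'][2],s['ft_force'].round(1))
out=[]
for c in ('side','scene'):
    im,d=snap(c,c+tag); v,u=np.mgrid[0:400,0:640]; v=v.ravel();u=u.ravel()
    P=world(c,d,u,v); F=(P[:,:2]-O)@Rf.T*1000; z=P[:,2]*1000; ok=d[v,u]>0
    b=ok&(abs(F[:,1])<60)&(F[:,0]>-120)&(F[:,0]<90)
    dr=b&(z>47)&(z<54)&(F[:,0]<-1)
    ve=b&(z>60)&(z<76)&(F[:,0]>20)&(F[:,0]<80)
    for n,k in (('drum',dr),('vee',ve)): 
        if k.sum(): print(c,n,k.sum(),'x',np.percentile(F[k,0],[3,50,97]).round(1),'y',np.percentile(F[k,1],[3,50,97]).round(1),'z',np.median(z[k]).round(1))
im=np.vstack([cv2.resize(load('side'+tag)[0][145:235,235:425],None,fx=3.4,fy=3.4),cv2.resize(load('scene'+tag)[0][190:270,290:480],None,fx=3.4,fy=3.4)])
cv2.imwrite(f'pics/c{tag}.png',im[:,:,::-1])
E
python3 meas.py 5
```

```text
tcp fix [-52.5  23.5] -0.004317645755582501 [-10.5  -2.1   5.7]
side drum 251 x [-56.3 -25.4  -3.5] y [ 2.1 28.4 39.8] z 51.4
side vee 449 x [32.  50.6 74.1] y [-23.7  12.9  30.8] z 70.3
scene drum 150 x [-62.6 -28.8  -5.9] y [ 2.8 14.1 32. ] z 50.0
scene vee 124 x [30.  37.  65.9] y [-30.3   4.4  30.7] z 67.7
```

View pics/c5.png

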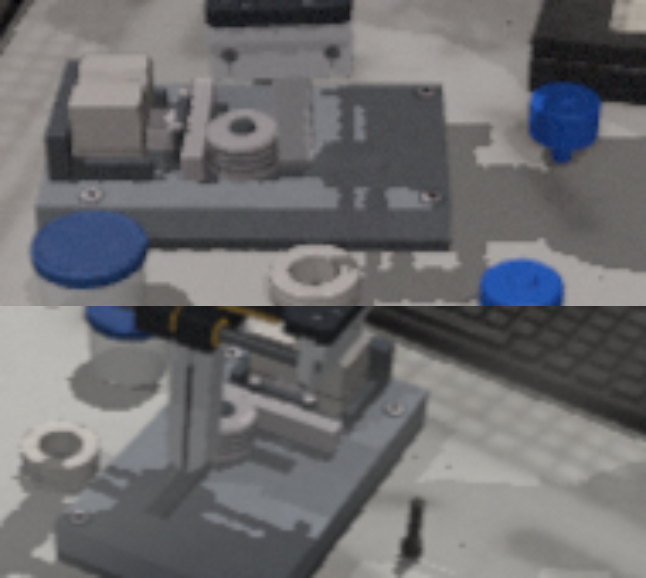

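The drum is at the corner (centre about x -25, side crop (242,140)), the bar is advanced and the vee block is at the stop. Now I back off and go round to the drum's left side.

jog_arm:
  plan: [0,-8,-4,0,0,0,-1.5,0,-12,-6,0,0,-0.3,-0.5,0,0,0,15,0,0,0,0,0,0,15,0,0,0,0,0,0,10,0,0,0]

```text
time_s: 6.25
position: [0.4985, 0.0531, 0.0073]
eef_rot: [-89.7, -0.5, 6.6]
ft_force: [-0.3, 0.5, -0.9]
finger_gap: 0.0005
```

```bash
python3 meas.py 6
python3 - <<'E'
from h import *
print(sensors.state()['position'],sensors.state()['eef_rot'])
E
```

```text
tcp fix [-70.1  64.4] 0.007255950523740395 [-0.3  0.5 -0.9]
side drum 213 x [-39.7 -23.3  -5. ] y [ 1.7 25.  39.6] z 51.3
side vee 454 x [32.1 50.9 75.1] y [-23.7  11.3  31. ] z 70.4
scene drum 216 x [-78.9 -27.9  -7.3] y [ 3.  20.  54.8] z 49.9
scene vee 431 x [29.3 44.5 66.8] y [-29.4   1.2  27.8] z 68.7
[0.49827078 0.05335831 0.00710748] [-89.74395905  -0.45558834   6.66875217]
```

jog_arm:
  plan: [0,15,0,0,0,0.4,0.3,0,15,0,0,0,0,0,0,10,3,0,0,0,0,0,0,4,0,0,0,0,0,0,0,0,0,0,0]

```text
time_s: 6.85
position: [0.5408, 0.0587, -0.0004]
eef_rot: [-89.8, -0.2, 6.4]
ft_force: [-0.4, 0.3, 0.8]
finger_gap: 0.0004
```

jog_arm:
  plan: [0,0,0,-8,0,0,0,0,0,0,-8,0,0,0,0,0,0,-7,0,0,0,0,0,0,-7,0,0,0]

```text
time_s: 7.25
position: [0.5417, 0.0273, -0.001]
eef_rot: [-89.7, -0.0, 6.4]
ft_force: [0.4, 0.3, -1.0]
finger_gap: 0.0003
```

```bash
python3 meas.py 7
```

```text
tcp fix [-29.9  34.1] -0.0010080459913688333 [ 0.4  0.3 -1. ]
side drum 129 x [-40.6 -15.4  -2.7] y [-12.   11.   46.7] z 51.2
side vee 450 x [32.1 50.6 74.8] y [-23.7  11.5  30.9] z 70.4
scene drum 249 x [-42.4 -29.3  -8.5] y [-16.3   2.9  39.6] z 50.1
scene vee 254 x [29.2 36.9 67.1] y [-30.2 -16.1  30.3] z 68.2
```

jog_arm:
  plan: [0,0,0,-7,0,0,0,0,1,0,-7,0,0,0,0,0,0,-5,0,0,0]

```text
time_s: 7.65
position: [0.5451, 0.0069, -0.0009]
eef_rot: [-89.8, -0.1, 6.4]
ft_force: [-1.4, 0.9, -0.2]
finger_gap: 0.0003
```

jog_arm:
  plan: [0,0,0,-4,0,0,0,0,0,0,-4,0,0,0]

```text
time_s: 7.85
position: [0.5454, 0.0032, -0.0004]
eef_rot: [-89.2, -0.1, 6.1]
ft_force: [-0.9, 17.1, 8.6]
finger_gap: 0.0003
```

The force jumped to 17 N, so the pin is at the end wall. I back off sideways, lift clear and check.

jog_arm:
  plan: [0,0,0,8,0,0,0,0,0,0,12,0,0,0,0,0,-3,20,0,0,0,0,0,-30,15,0,0,0,0,0,-40,0,0,0,0]

```text
time_s: 8.35
position: [0.5349, 0.059, 0.0699]
eef_rot: [-89.2, 0.6, 6.1]
ft_force: [-0.0, -0.1, 0.2]
finger_gap: 0.0007
```

jog_arm:
  plan: [0,-30,-30,20,0,0,0,0,-30,-10,30,0,0,0,0,-30,0,30,0,0,0,0,0,0,0,0,0,0]

```text
time_s: 8.75
position: [0.4396, 0.1312, 0.1181]
eef_rot: [-89.4, -0.1, 6.2]
ft_force: [-0.1, 0.5, -0.1]
finger_gap: 0.0006
```

```bash
python3 meas.py 8
```

```text
tcp fix [-120.3  148.3] 0.11814336929633168 [-0.1  0.5 -0.1]
side drum 182 x [-39.8 -22.8  -4.9] y [-38.3 -16.9  -2.6] z 51.2
side vee 468 x [32.1 51.  75.2] y [-24.2  12.7  31.4] z 70.3
scene drum 208 x [-41.9 -26.3  -7.9] y [-38.3 -22.4  -4.2] z 49.9
scene vee 440 x [28.9 43.9 67.4] y [-29.5   2.2  29.8] z 68.8
```

View pics/c8.png

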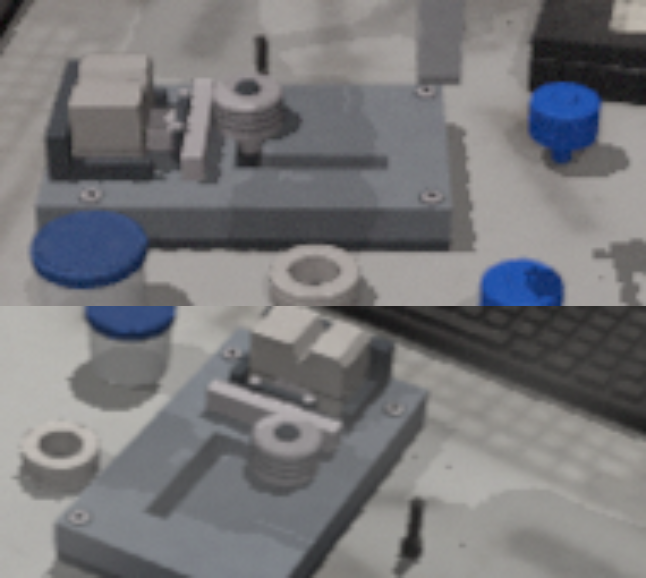

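The drum is upright and flat at about (-24,-21) mm, at the end of the short leg (scene crop (287,450)). The vee block spans x from about 29 to 67 mm, so its centre is near 48, and the bystanders are unmoved. I'm handing in.

```bash
python3 -c "
from plant import finish_job
print(finish_job())"
```

```text
the job is handed in; nothing more can be done
None
```

The vee block is clamped and the job is handed in, at about 9 s of the 40 s allowed; no verdict was reported. With closed fingers, I pushed the steel gate pin along the long leg until it stopped dead at about 11 N. I then went round to its left and pushed it along the short leg until it hit the end wall at 17 N. After that I backed off and lifted clear.

**Last checks (fixture frame):**
- **Gate pin:** the drum's centre is at about (-24, -21) mm, against the target (-25, -20). Its top is at about 50 mm, so it stands upright on the plate.
- **Vee block:** it spans x from about 29 to 67 mm, so its centre is near 48 mm. That is inside the seated range of 47 to 49 mm, with the front about 1 mm from the end stop.
- **Bystanders:** the ring gauge, tub and screw look unmoved in the pictures. I did not measure them.
- **Arm:** it was well clear, and the wrist force was near zero.

**What disagreed:**
- All three cameras showed the closed fingertips about 35 mm above the reported TCP. I confirmed this with a slow descent that met no contact, and set the pushing height from the images.
- During the hard push into the corner, the tool sagged about 3 mm and pitched up to 1.9°. I corrected both before the sideways push.

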